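Bolt the lid of the sample mill

TASK

The lid of the grain sample mill is shut but not locked. Push the red bolt knob along its slot until the bolt is fully home through the eye of the lid, then push the knob over into the side notch and fully down, so that vibration cannot shake the bolt back. Only push it with the fingertips, without gripping or forcing it; leave the lid shut and the dish, jar and brush where they are.

Things in the scene. Friction and masses are not known exactly. Their poses are not given: they have to be found in the camera images.
- mill: Bench sample mill, fixed: white housing, flat grey deck 304 (x) by 344 (y) mm, deck top 180 mm above the bench. Origin: centre of its underside, on the bench; z up, +x towards the lid's hinge, -x towards its front edge (robot side), +y left when looking along +x. The round steel lid is centred at x +25, y 0 mm: 160 mm across, top at z 211 mm, handle up to z 241 mm.
- barrel (a point): Middle of the axis of the barrel bolt, a steel tube with an L-shaped slot on the deck's front part, at x -105, y -48, z 200 mm in the mill's frame. Axes as the mill's; tube along y, 104 mm long, outer radius 12.5 mm. The straight leg of the slot runs along its top between raised lips, up to z 215 mm; at the +y end of that leg the side notch turns down towards -x.
- keeper (a point): Centre of the square eye of the fixed steel keeper staple on the deck, at x -105, y +66, z 200 mm in the mill's frame, 12 mm thick along y, top at z 216 mm. Between barrel and keeper stands the similar eye on the lid's tongue, y 34 to 48 mm, top at z 216 mm. The bolt's nose ends up through both.
- bolt (a joint): How far the bolt rod has slid along the mill's +y, m: 0 = fully back, 0.055 = fully home at its stop. Starts between 0 and 0.014. About 2.5 N of friction; stays where it is left. The knob's stem stands in the slot: until about 0.0535 the slot holds the knob upright (within about 0.15 rad); only at the home end can it swing over.
- knob (a joint): Swing of the knob about the bolt's axis, rad: 0 = straight up, positive = leaning towards the mill's -x (front). With the bolt home, the side notch lets it swing to its stop at 1.05 rad (60 degrees). Stiff (about 1 N at the ball), no spring, stays where it is left.
- knob_ball (a point): Centre of the knob's red ball, 24 mm in diameter, on a steel stem of 8 mm, 45 mm from the bolt's axis. In the mill's frame: x -105, y -75 mm + joint bolt, z 245 mm when upright; x -144, z 222 mm (same y) when swung fully over.
- lid (a joint): Opening of the round steel chamber lid about its hinge at the back of the deck, rad; 0 = shut. It is to stay shut.
- dish: Empty aluminium sample dish, 68 mm across, 24 mm high, standing loose on the deck beside the lid (+y side). Origin: centre of its underside. To be left alone.
- jar: Sample jar with white cap, 68 mm across, 105 mm high, loose on the bench to the mill's +y side. Origin: centre of its underside. To be left alone.
- brush: Cleaning brush with blue handle, 190 mm long, 42 mm wide, lying on the bench to the mill's -y side. Origin: its middle, on the bench; x along the brush. To be left alone.

How it is judged (in metres and radians):
On the way:
1. the bolt is pushed out through the eye of the lid, its knob still upright in the slot (value of joint bolt above 0.04 m and value of joint knob below 0.4 rad), for 0.05 s.
At the end, for the whole second after the job is handed in: The bolt is within 3 mm of its home stop (joint above 0.052 m), the knob is swung over into the side notch to within 0.12 rad of its stop (joint above 0.93 rad), both at rest; the lid is shut (below 0.03 rad) and dish, jar and brush are within 20 mm of where they stood (value of joint bolt above 0.052 m and value of joint knob above 0.93 rad and value of joint lid below 0.03 rad and velocity of joint knob below 0.1 rad/s and velocity of joint bolt below 0.01 m/s and distance of each of dish, jar, brush from where it was at the start of the episode below 0.02 m); the robot touches nothing.
It fails at once if the lid is lifted (more than 0.06 rad) (value of joint lid above 0.06 rad).
It fails at once if the knob is gripped or forced (more than 32 N between fingers and knob) (contact force between the fingers and knob above 32 N).
It fails at once if the dish, the jar or the brush is moved or lifted by more than 20 mm (distance of any of dish, jar, brush from where it was at the start of the episode above 0.02 m).
It also fails if it takes over 45 s, if anything falls off the work surface, if the arm or the gripper's body presses on something with over 40 N, if the wrist force passes 120 N, or if a joint passes its speed limit or range.

ROBOT

A 6-joint arm with a two-finger parallel gripper is mounted at the origin on the work surface. World frame = base frame: x ahead of the robot, y to its left, z up, the work surface at z = 0. Lengths are in mm, angles in rad, forces in N, time in s.
With the tool pointing down it reaches from about 300 to 875 mm from the base axis. Payload 4.2 kg.
Tool frame: the origin (TCP) lies at the very end of the fingers, on their centre line; the grasp point (between the pads) lies 19 mm behind it; z points along the fingers, y is the line along which they close (so a half turn about z gives the same grasp; the last joint's range is limited). The gripper opens to 85 mm and grips with 20 to 120 N. Pads are 22 mm wide; open, the fingers measure 114 mm over their backs; the gripper's body (76 mm by 85 mm) begins 54 mm behind the grasp point. The pads swing forward as they close: fully open they stand 13 mm farther back than shut.
Start: joints at [1.102, 0.32, 1.565, -0, 1.257, -0.02], TCP at [249.488, 518.071, 231.338] pointing down, gripper open.
Joint ranges: [-3.11, 3.11], [-0.84, 2.01], [0.21, 2.61], [-1.34, 4.49], [0.05, 2.63], [-2.56, 2.56]. Speed limits (rad/s): [2.57, 2.57, 3.14, 3.14, 3.14, 3.14].

INTERFACE

Orientations are given as a rotation vector (axis times angle).
In Python, from cell import * gives the robot as it stands. The module is installed in compiled form; this text tells all that it offers.
- The arm moves only by the tool drive_tool, never from a script. Its argument "moves" is a list of rows, each a list of 7 numbers: the opening, from 0 (shut) to 1 (fully open), then the shift along the world's x, y, z in m, then the turn, a rotation vector about the world's x, y, z in rad. A call has 1 to 12 rows; each row is the pose to reach, as a shift and turn from the pose commanded when the call began; what a row does not reach only later rows make up. A row lasts 1/12 s, in which the tool goes at most 41.7 mm and 7.16 degrees, less where a joint would pass 70% of its speed; a pose out of reach is approached as far as the arm can. A call with a gripper value outside its range is refused whole. The fingers move at their own pace and stop on an object; "squeeze" is the grip in N (left out, the last holds). Time passes only in rows, so rows that repeat a pose let the fingers close. It gives the time, the measured TCP pose, the force, the opening and the grip force at its end, in the units of the state.
- observe(): the state, without advancing time (a new reading comes with each control period).
- snapshot(name): name is "scene" or "side" or "wrist"; returns a dict with "image" (420x560x3 uint8, blue, green, red), "range_z" (420x560 float32, mm along the optical axis (not along the pixel's ray), 0 where there is no reading), "K" (3x3 intrinsics, pixels), "R" (3x3) and "t" (3): a world point X has camera coordinates R X + t. Camera axes: x right, y down, z forward; pixel columns grow to the right and rows downward; lengths in mm; the calibration is good to about 2 mm. A picture is of the moment at which its call begins.
- sign_off(): hands the job in; it is judged then, once.
The state is a dict: "clock": time; "joint_pos": joint angles; "qd": joint speeds; "joint_efforts": joint torques, N m; "ee_pos": TCP position; "tcp_rot": TCP orientation; "wrist_force": force on the tool from outside, world axes, zero at the start; "moment": the same for the moment, N m; "finger_gap": finger opening in mm; "finger_force": force on a finger pad.
Only numpy, scipy, OpenCV 4.12 (cv2) and the standard library are available. Lean on these libraries where they do the work, as an engineer would, in place of code of your own. Each camera call takes 0.05 s, during which the arm holds its last target. There are 200 camera calls.

## Working session

There is one attempt and no reset: what is moved stays moved. The work goes in short steps, Python scripts to look and compute and a tool call to move; the robot and the scene stay as the last step left them, time stands still between calls to the robot, and variables do not carry over. Pictures are saved under pics/ and viewed, at most 10 in all, crops included, and the job is handed in when it is done.

Besides the shell and the picture viewer there is one more tool, called by a JSON object that holds its "name" and its "arguments", one argument or row to a line. drive_tool: Moves the arm, as the interface text tells. Its arguments: {"type":"object","properties":{"moves":{"type":"array"},"squeeze":{"type":"number"}},"required":["moves"]}

```bash
mkdir -p pics
cat > h.py <<'E'
from cell import *
import numpy as np, cv2
def pts(s):
    h,w=s["range_z"].shape; u,v=np.meshgrid(np.arange(w),np.arange(h)); z=s["range_z"]
    K=s["K"]; c=np.stack([(u-K[0,2])/K[0,0]*z,(v-K[1,2])/K[1,1]*z,z],-1)
    return (c-s["t"])@s["R"]
def red(s):
    hsv=cv2.cvtColor(s["image"],cv2.COLOR_BGR2HSV)
    m=((hsv[...,0]<8)|(hsv[...,0]>172))&(hsv[...,1]>150)&(hsv[...,2]>60)
    n,l,st,c=cv2.connectedComponentsWithStats(m.astype(np.uint8))
    return [(st[i],c[i],l==i) for i in range(1,n) if st[i][4]>20]
E
python3 - <<'E'
from h import *
o=observe(); print({k:np.round(v,3) for k,v in o.items()})
ims=[]
for n in ("scene","side"):
    s=snapshot(n); cv2.imwrite(f"pics/{n}0.png",s["image"]); P=pts(s); np.savez(f"{n}0.npz",**s)
    print(n,"cam",-s["R"].T@s["t"])
    for st,c,m in red(s):
        q=P[m&(s["range_z"]>0)]; print(st,c.round(1),np.median(q,0).round(1),q.min(0).round(),q.max(0).round())
    zz=P[...,2]; d=(abs(zz-180)<5)&(s["range_z"]>0)
    q=P[d][:,:2].astype(np.float32); print(len(q),cv2.minAreaRect(q))
E
```

```text
{'clock': np.float64(0.0), 'joint_pos': array([ 1.102,  0.32 ,  1.566, -0.   ,  1.257, -0.02 ]), 'qd': array([-0.001,  0.001, -0.   ,  0.001, -0.   , -0.   ]), 'joint_efforts': array([-3.0000e-03, -4.1552e+01, -2.3416e+01, -0.0000e+00,  8.0000e-03,
       -0.0000e+00]), 'ee_pos': array([249.266, 517.61 , 230.453]), 'tcp_rot': array([-6.990e-01, -3.062e+00,  3.000e-03]), 'wrist_force': array([0.215, 0.478, 0.109]), 'moment': array([ 0.019, -0.117,  0.001]), 'finger_force': np.float64(0.0), 'finger_gap': np.float64(85.429)}
scene cam [ 918.84704771  581.45633914 1021.6519761 ]
[220  50  17  12 160] [228.3  55.4] [ 491.6 -651.    72.7] [ 462. -713.   53.] [ 521. -622.   80.]
[219 145   9   9  56] [223.  149.1] [ 722.6 -135.9  204.8] [ 663. -330.   -1.] [ 733. -124.  208.]
[304 149   7   8  46] [307.  152.1] [560.6  16.4 254.1] [550.   6. 248.] [568.  23. 260.]
8598 ((694.7535400390625, -248.3232421875), (772.2814331054688, 1587.321044921875), 39.15817642211914)
side cam [ 358.38811378 -610.26915792  807.62528068]
[246 196  11  11  99] [251.4 201.1] [556.3   5.4 250.6] [547.  -2. 185.] [574.  77. 257.]
[353 234  14  11 115] [359.5 238.9] [ 721.6 -138.8  203.8] [ 711. -150.  182.] [ 748. -112.  206.]
9523 ((1024.9393310546875, 782.1536254882812), (1949.7586669921875, 1915.6484375), 1.9891345500946045)
```

View pics/scene0.png

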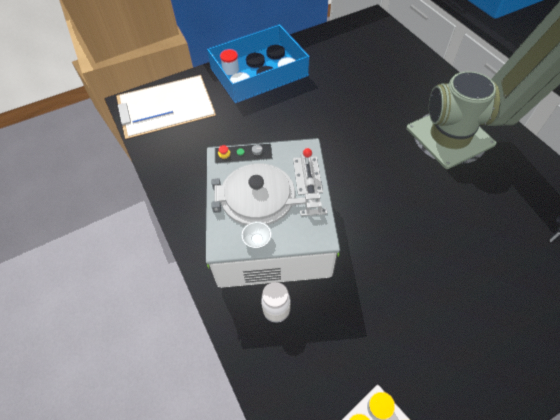

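View pics/side0.png

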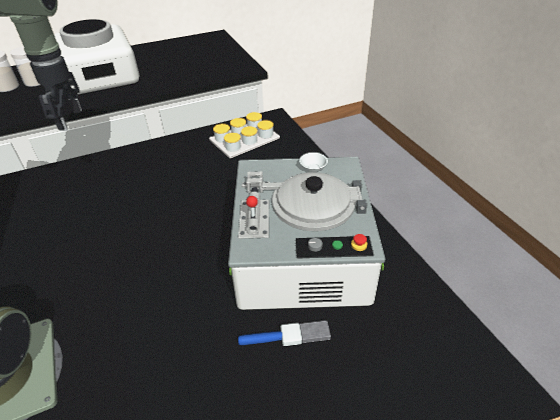

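The scene view shows the mill with the red ball at (307,152). The red button at (223,149) is the mill's own, not the knob. In the side view the ball is at (251,201). Next: the deck's pose, and the ball triangulated from both views.

```bash
cat >> h.py <<'E'
def ray(s,c):
    d=s["R"].T@np.linalg.inv(s["K"])@np.array([c[0],c[1],1.]); return -s["R"].T@s["t"],d/np.linalg.norm(d)
def tri(rs):
    A=sum(np.eye(3)-np.outer(d,d) for o,d in rs); b=sum((np.eye(3)-np.outer(d,d))@o for o,d in rs)
    p=np.linalg.solve(A,b); return p,[np.linalg.norm(np.cross(p-o,d)) for o,d in rs]
def mill(p,c,yaw):
    R=np.array([[np.cos(yaw),-np.sin(yaw)],[np.sin(yaw),np.cos(yaw)]]); return c+R@np.array(p)
E
python3 - <<'E'
from h import *
S=[dict(np.load(f"{n}0.npz")) for n in ("scene","side")]
print("ball",tri([ray(S[0],(307,152.1)),ray(S[1],(251.4,201.1))]))
print("button",tri([ray(S[0],(223,149.1)),ray(S[1],(359.5,238.9))]))
for s in S:
    P=pts(s); d=(abs(P[...,2]-180)<5)&(s["range_z"]>0)&(P[...,0]>400)&(P[...,0]<950)&(abs(P[...,1])<350)
    m=cv2.morphologyEx(d.astype(np.uint8),cv2.MORPH_OPEN,np.ones((3,3)))
    n,l,st,_=cv2.connectedComponentsWithStats(m); i=1+st[1:,4].argmax()
    q=P[l==i]; print(len(q),np.median(q[:,2]),cv2.minAreaRect(q[:,:2].astype(np.float32)))
    # lid top & jar
    e=(abs(P[...,2]-211)<3)&(s["range_z"]>0)&(abs(P[...,0]-650)<150)&(abs(P[...,1])<250)
    print("z211",np.median(P[e],0))
E
```

```text
ball (array([557.20464628,  10.58607681, 245.99776377]), [np.float64(0.4554713951688591), np.float64(0.4554713951688716)])
button (array([ 722.03958277, -137.55136176,  202.07645104]), [np.float64(0.3132734466182163), np.float64(0.3132734466181769)])
7503 180.0878494370529 ((680.2339477539062, 31.608383178710938), (347.55548095703125, 304.1333312988281), 66.81412506103516)
z211 [702.00064954  34.05593553 210.71548835]
8378 179.43747081760074 ((681.5275268554688, 30.873092651367188), (348.461181640625, 303.5896301269531), 66.80287170410156)
z211 [689.8820462   10.32166323 210.02831282]
```

{"name": "drive_tool", "arguments": {
  "moves": [
    [0,0,0,0.04,0,0,0],
    [0,0,0,0.08,0,0,0.044],
    [0,0.292,-0.543,0.089,0,0,0.044],
    [0,0.292,-0.543,0.089,0,0,0.044],
    [0,0.292,-0.543,0.089,0,0,0.044],
    [0,0.292,-0.543,0.089,0,0,0.044],
    [0,0.292,-0.543,0.089,0,0,0.044],
    [0,0.292,-0.543,0.089,0,0,0.044],
    [0,0.292,-0.543,0.089,0,0,0.044],
    [0,0.292,-0.543,0.089,0,0,0.044],
    [0,0.292,-0.543,0.089,0,0,0.044],
    [0,0.292,-0.543,0.089,0,0,0.044]
  ]
}}

```text
clock: 1.1
ee_pos: [447.1, 149.1, 317.3]
tcp_rot: [-0.631, -3.077, -0.0]
wrist_force: [0.6, -0.5, -0.1]
finger_gap: -0.1
finger_force: 0.0
```

{"name": "drive_tool", "arguments": {
  "moves": [
    [0,0.095,-0.176,0,0,0,0],
    [0,0.095,-0.176,0,0,0,0],
    [0,0.095,-0.176,0,0,0,0],
    [0,0.095,-0.176,0,0,0,0],
    [0,0.095,-0.176,0,0,0,0],
    [0,0.095,-0.176,-0.04,0,0,0],
    [0,0.095,-0.176,-0.07,0,0,0],
    [0,0.095,-0.176,-0.07,0,0,0],
    [0,0.095,-0.176,-0.07,0,0,0]
  ]
}}

```text
clock: 1.85
ee_pos: [540.9, -24.9, 246.2]
tcp_rot: [-0.631, -3.073, 0.001]
wrist_force: [-0.2, 0.3, 0.6]
finger_gap: 0.1
finger_force: 0.0
```

Run:
```python
from h import *
print({k:np.round(v,2) for k,v in observe().items() if k in("ee_pos","wrist_force","finger_gap")})
s=snapshot("side"); cv2.imwrite("pics/side1.png",cv2.resize(s["image"][110:260,170:370],None,fx=4,fy=4))
print([x[:2] for x in red(s)])
w=snapshot("wrist"); cv2.imwrite("pics/wrist1.png",w["image"])
```

```text
{'ee_pos': array([540.92, -24.89, 246.21]), 'wrist_force': array([-0.19,  0.27,  0.57]), 'finger_gap': np.float64(0.07)}
[(array([353, 234,  14,  11, 115], dtype=int32), array([359.53043478, 238.86956522]))]
```

View pics/side1.png

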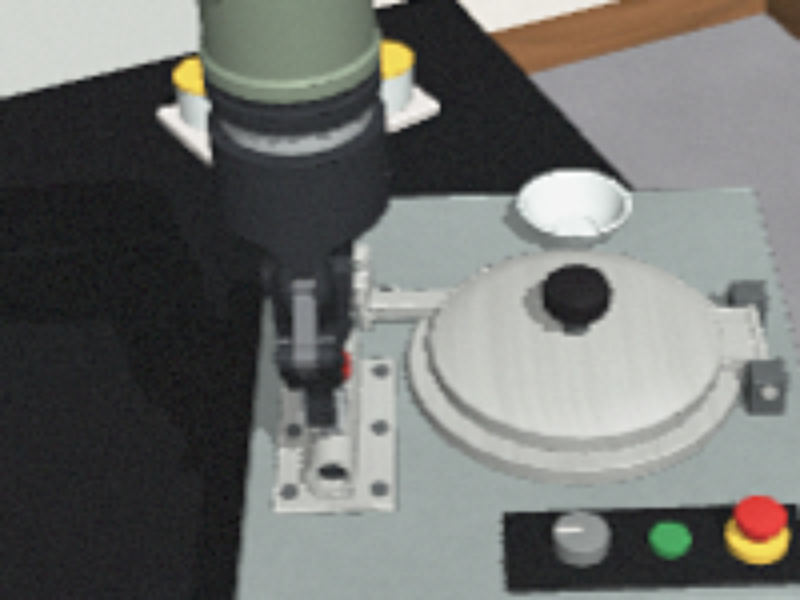

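View pics/wrist1.png

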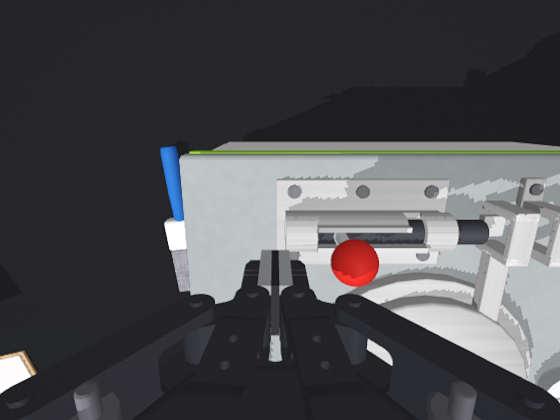

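The wrist view has the shut fingertips at (275,265), level with the ball at (355,262) and clear on its -y side. In the side view the fingers sit over the barrel. I'll lower to ball height and push along the mill's +y, direction (0.394, 0.919).

{"name": "drive_tool", "arguments": {
  "moves": [
    [0,0,0,-0.014,0,0,0],
    [0,0.004,0.0092,-0.014,0,0,0],
    [0,0.0067,0.0156,-0.014,0,0,0],
    [0,0.0095,0.0221,-0.014,0,0,0],
    [0,0.0122,0.0285,-0.014,0,0,0],
    [0,0.015,0.035,-0.014,0,0,0],
    [0,0.0177,0.0414,-0.014,0,0,0],
    [0,0.0205,0.0478,-0.014,0,0,0],
    [0,0.0205,0.0478,-0.014,0,0,0]
  ]
}}

```text
clock: 2.7
ee_pos: [563.3, 24.5, 233.7]
tcp_rot: [0.63, 3.076, 0.003]
wrist_force: [-0.2, 0.7, -0.1]
finger_gap: 0.0
finger_force: 0.0
```

Run:
```python
from h import *
s=snapshot("scene"); 
for x in red(s): print(x[:2])
w=snapshot("wrist"); cv2.imwrite("pics/wrist2.png",w["image"]); P=pts(w)
for st,c,m in red(w): print(st,c,np.median(P[m],0))
```

```text
(array([220,  50,  17,  12, 161], dtype=int32), array([228.22981366,  55.36645963]))
(array([219, 145,   9,   9,  56], dtype=int32), array([223.01785714, 149.07142857]))
(array([306, 161,   7,   8,  48], dtype=int32), array([309. , 164.5]))
[ 307  251   51   53 2000] [331.6335 276.0895] [567.10961021  49.60115104 253.95669426]
```

View pics/wrist2.png

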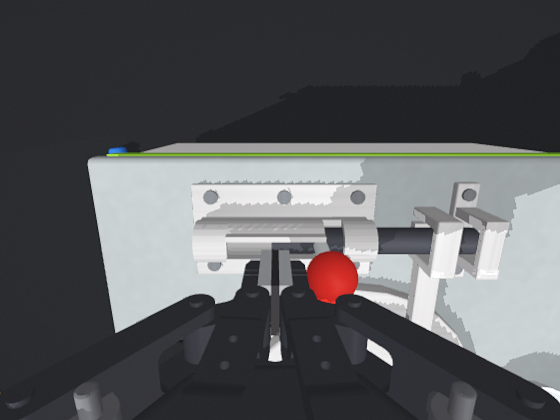

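The ball is now at (332,276) in the wrist view. The bolt nose has passed through the lid's eye, with about 9 mm left to home and the knob still upright. I'll continue in small steps.

{"name": "drive_tool", "arguments": {
  "moves": [
    [0,0.0012,0.0028,0,0,0,0],
    [0,0.0024,0.0055,0,0,0,0],
    [0,0.0032,0.0074,0,0,0,0],
    [0,0.0032,0.0074,0,0,0,0]
  ]
}}

```text
clock: 3.13
ee_pos: [565.4, 30.4, 233.1]
tcp_rot: [-0.631, -3.077, 0.0]
wrist_force: [-1.1, -1.4, 0.1]
finger_gap: 0.0
finger_force: 0.9
```

Run:
```python
from h import *
s=snapshot("scene")
def atz(s,c,z):
    o,d=ray(s,c); return o+d*(z-o[2])/d[2]
a=atz(s,(307,152.1),246)
for x in red(s):
    if x[1][0]>290: p=atz(s,x[1],246); print(x[1],p,(p-a)[:2]@[.394,.919])
w=snapshot("wrist"); P=pts(w)
for st,c,m in red(w): print(st,c,np.median(P[m],0), atz(w,c,245))
print(observe()["ee_pos"],observe()["wrist_force"])
```

```text
[309.31372549 166.43137255] [574.60380352  52.1758159  246.        ] 45.11679710574361
[ 306  252   51   52 1924] [330.5535343  276.43399168] [569.29203555  55.33446391 253.99709849] [574.93984886  55.13912958 245.        ]
[565.40215312  30.40156896 233.20446101] [-0.55646805 -1.17814502 -0.27828649]
```

{"name": "drive_tool", "arguments": {
  "moves": [
    [0,0.0006,0.0014,0,0,0,0],
    [0,0.0012,0.0028,0,0,0,0],
    [0,0.0012,0.0028,0,0,0,0]
  ]
}}

```text
clock: 3.48
ee_pos: [566.2, 32.4, 233.2]
tcp_rot: [-0.631, -3.076, 0.004]
wrist_force: [-2.2, -4.6, 0.5]
finger_gap: 0.1
finger_force: 2.5
```

{"name": "drive_tool", "arguments": {
  "moves": [
    [0,0.0004,0.0009,0,0,0,0],
    [0,0.0008,0.0018,0,0,0,0],
    [0,0.0008,0.0018,0,0,0,0]
  ]
}}

```text
clock: 3.73
ee_pos: [566.3, 32.7, 233.2]
tcp_rot: [-0.631, -3.076, 0.008]
wrist_force: [-3.9, -8.3, 1.5]
finger_gap: -0.2
finger_force: 4.7
```

The bolt is at its stop: 9 N, and the tool no longer moves. I'll back off, lift over, and come down on the lid side of the ball.

{"name": "drive_tool", "arguments": {
  "moves": [
    [0,-0.004,-0.01,0,0,0,0],
    [0,-0.004,-0.01,0.03,0,0,0],
    [0,-0.004,-0.01,0.052,0,0,0],
    [0,0.02,0,0.052,0,0,0],
    [0,0.037,0.0075,0.052,0,0,0],
    [0,0.037,0.0075,0.052,0,0,0],
    [0,0.037,0.0075,0.03,0,0,0],
    [0,0.037,0.0075,0.01,0,0,0],
    [0,0.037,0.0075,-0.007,0,0,0],
    [0,0.037,0.0075,-0.007,0,0,0]
  ]
}}

```text
clock: 4.57
ee_pos: [602.0, 42.4, 222.6]
tcp_rot: [-0.63, -3.07, 0.001]
wrist_force: [-1.1, 0.5, -1.3]
finger_gap: 0.2
finger_force: 0.0
```

Run:
```python
from h import *
w=snapshot("wrist"); P=pts(w); cv2.imwrite("pics/wrist3.png",w["image"])
for st,c,m in red(w): print(st,c,np.median(P[m],0))
print(observe()["ee_pos"],observe()["wrist_force"])
```

```text
[ 250  196   58   59 2692] [278.43387816 224.69539376] [572.62332638  57.31573469 254.25593735]
[603.13899088  42.4396897  224.74716328] [0.64200608 0.47965193 0.37713282]
```

View pics/wrist3.png

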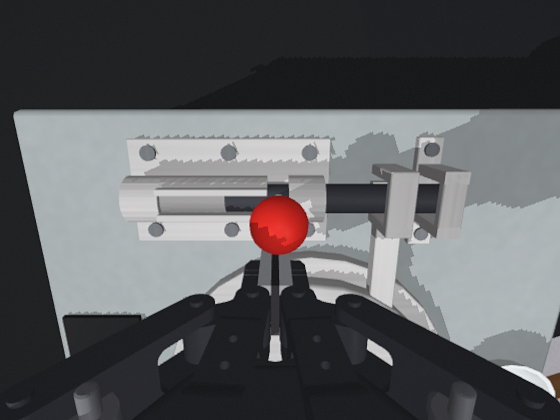

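The ball at (278,225) is centred ahead of the fingertips, and the stem is at the open notch. I'll push towards the mill's -x, direction (-0.919, 0.394).

{"name": "drive_tool", "arguments": {
  "moves": [
    [0,-0.0055,0.0024,0,0,0,0],
    [0,-0.0101,0.0043,0,0,0,0],
    [0,-0.0147,0.0063,0,0,0,0],
    [0,-0.0193,0.0083,0,0,0,0],
    [0,-0.0239,0.0102,0,0,0,0],
    [0,-0.0285,0.0122,0,0,0,0],
    [0,-0.0331,0.0142,0,0,0,0],
    [0,-0.0368,0.0158,0,0,0,0],
    [0,-0.0368,0.0158,0,0,0,0]
  ]
}}

```text
clock: 5.37
ee_pos: [566.7, 58.5, 226.2]
tcp_rot: [-0.631, -3.076, 0.0]
wrist_force: [-0.2, -0.1, -0.8]
finger_gap: -0.2
finger_force: 0.1
```

Run:
```python
from h import *
w=snapshot("wrist"); P=pts(w); cv2.imwrite("pics/wrist4.png",w["image"])
for st,c,m in red(w): print(st,c,np.median(P[m],0))
print(observe()["ee_pos"],observe()["wrist_force"])
```

```text
[ 251  202   51   52 2038] [276.26938175 226.98822375] [543.03879693  70.07353661 240.66112669]
[566.86814306  58.48580554 226.28966822] [-0.42842578  0.71665411  1.29919648]
```

View pics/wrist4.png

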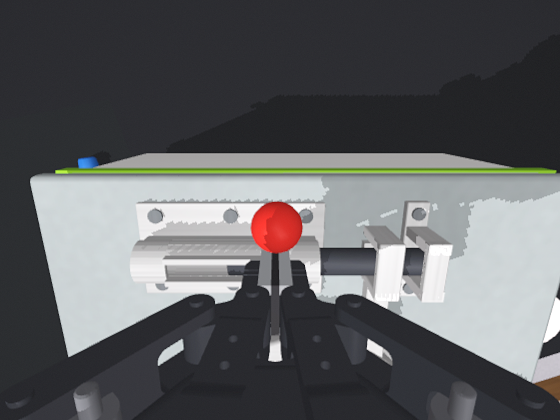

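The ball is at (276,227) and lower now, swung roughly 45°. A few more mm to the stop.

{"name": "drive_tool", "arguments": {
  "moves": [
    [0,-0.0018,0.0008,0,0,0,0],
    [0,-0.0037,0.0016,-0.001,0,0,0],
    [0,-0.0055,0.0024,-0.002,0,0,0],
    [0,-0.0074,0.0032,-0.002,0,0,0],
    [0,-0.0074,0.0032,-0.002,0,0,0]
  ]
}}

```text
clock: 5.83
ee_pos: [559.8, 61.6, 224.4]
tcp_rot: [-0.631, -3.076, -0.0]
wrist_force: [1.6, -1.3, -0.0]
finger_gap: 0.2
finger_force: 0.7
```

{"name": "drive_tool", "arguments": {
  "moves": [
    [0,-0.0009,0.0004,0,0,0,0],
    [0,-0.0018,0.0008,0,0,0,0],
    [0,-0.0018,0.0008,0,0,0,0]
  ]
}}

```text
clock: 6.08
ee_pos: [558.8, 62.2, 224.8]
tcp_rot: [0.631, 3.076, 0.0]
wrist_force: [3.3, -1.3, 0.2]
finger_gap: 0.1
finger_force: 1.3
```

{"name": "drive_tool", "arguments": {
  "moves": [
    [0,-0.0009,0.0004,0,0,0,0],
    [0,-0.0018,0.0008,0,0,0,0],
    [0,-0.0018,0.0008,0,0,0,0]
  ]
}}

```text
clock: 6.33
ee_pos: [558.4, 62.5, 225.1]
tcp_rot: [0.63, 3.073, -0.0]
wrist_force: [6.2, -3.2, -1.0]
finger_gap: 0.1
finger_force: 2.8
```

The force is rising with little motion, so it is near the stop. One more small push, then retreat and check.

{"name": "drive_tool", "arguments": {
  "moves": [
    [0,-0.0009,0.0004,0,0,0,0],
    [0,-0.0018,0.0008,0,0,0,0],
    [0,-0.0018,0.0008,0,0,0,0]
  ]
}}

```text
clock: 6.58
ee_pos: [558.1, 62.7, 225.5]
tcp_rot: [0.629, 3.069, -0.001]
wrist_force: [9.4, -4.5, -1.7]
finger_gap: 0.1
finger_force: 4.0
```

{"name": "drive_tool", "arguments": {
  "moves": [
    [0,0.0092,-0.004,0,0,0,0],
    [0,0.0092,-0.004,0.03,0,0,0],
    [0,0.0092,-0.004,0.07,0,0,0],
    [0,0.0092,-0.004,0.1,0,0,0],
    [0,-0.03,-0.02,0.1,0,0,0],
    [0,-0.07,-0.02,0.1,0,0,0],
    [0,-0.07,-0.02,0.1,0,0,0],
    [0,-0.07,-0.02,0.1,0,0,0]
  ]
}}

```text
clock: 7.25
ee_pos: [482.4, 44.1, 324.7]
tcp_rot: [-0.631, -3.075, -0.001]
wrist_force: [0.1, 0.3, 0.6]
finger_gap: -0.1
finger_force: 0.0
```

Run:
```python
from h import *
print(observe()["ee_pos"],observe()["wrist_force"])
rs={}
c0=np.array([680.9,31.2])
for n in ("scene","side","wrist"):
    s=snapshot(n); P=pts(s); cv2.imwrite(f"pics/{n}5.png",s["image"])
    for st,c,m in red(s):
        q=np.median(P[m&(s["range_z"]>0)],0)
        if abs(q[0]-540)<40 and abs(q[1]-70)<60: print(n,st,c,q); rs[n]=ray(s,c)
for k in (list(rs),["scene","side"],["scene","wrist"]):
    if all(i in rs for i in k) and len(k)>1:
        p,e=tri([rs[i] for i in k]); d=p[:2]-c0; print(k,p,e,"mill",d@[.919,-.394],d@[.394,.919])
```

```text
[482.43987163  44.05920964 324.6670064 ] [0.1193405  0.26445978 0.58113529]
scene [322 167   8   9  58] [325.70689655 171.34482759] [540.92335944  74.49636828 231.23088903]
side [229 190  11  11  98] [233.97959184 195.13265306] [539.33684215  64.64013954 227.03022321]
wrist [316 242  28  27 594] [329.38215488 255.02356902] [535.45984153  71.7203167  231.17855801]
['scene', 'side', 'wrist'] [538.96458379  70.48280875 223.89956372] [np.float64(1.093319101152945), np.float64(1.221901769574947), np.float64(1.2477476352530947)] mill -145.91607414176326 -19.821652748634847
['scene', 'side'] [538.57185705  69.38434011 223.76911737] [np.float64(0.7835955366358061), np.float64(0.7835955366359264)] mill -145.84419337678295 -20.98587976422492
['scene', 'wrist'] [538.6533405   71.36070151 225.89976217] [np.float64(0.4011783430958714), np.float64(0.40117834309585426)] mill -146.54799648110398 -19.137499153705154
```

View pics/wrist5.png

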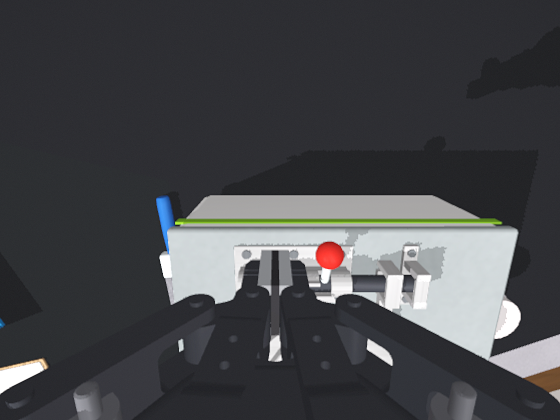

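The ball at (329,255) now measures (-146, -20, 224) in the mill's frame, against (-144, -20, 222) for home and fully over. The robot is clear of everything, so I'm handing in.

```bash
python3 -c "
from cell import *
print(sign_off())"
```

```text
the job is handed in; nothing more can be done
None
```

The job is handed in with no verdict shown: the bolt was pushed to its home stop and the knob swung down to its stop in the notch (ball measured within about 3 mm of its target), at about 10 N peak wrist force, with the arm clear of everything.

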